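Clamp the sample chamber with swing strap and cam lever

TASK

One of the two clamp fixtures on the optical table holds a white sample chamber. Clamp it: with the outside of a finger push that fixture's strap round until it lies across the chamber, fully home against its stop, and then push its raised cam lever all the way down flat. Do not lift or shift the chamber, and leave the empty fixture and the loose things around as they are.

Things in the scene. Friction and masses are not known exactly. Their poses are not given: they have to be found in the camera images.
- loaded_fixture: grey clamp fixture, fixed to the table, that holds the chamber: plate 130 (x) x 220 (y) x 12 mm, z up. From the origin (underside, on the table), mm: strap pivot at (0, 70); lever pin at (0, -82), 60 high, parallel to y; strap stop pin at (-17, -81), 10 thick, 42 high; lever bracket at y = -104, 12 thick, 72 high; nest centre (0, -5.5), rails 19 high
- strap (a joint): Angle (rad) of the loaded fixture's swing strap about its upright pivot. 0 = home: across the chamber, pointing to the fixture's -y, against its stop; grows counter-clockwise seen from above, at pi/2 it points to the fixture's +x. Starts about 1.1 to 1.7, range 0 to 1.9. Stays where it is left; about 1.5 N at mid-length moves it
- loaded_pivot (a point): on the strap's pivot axis, at mid-thickness of the strap (39 mm above the table)
- strap_tip (a point): middle of the free end of the loaded fixture's strap. The strap is a level steel bar 22 mm wide, reaching 156 mm from the pivot, underside 32 mm and top 46 mm above the table (pivot bolt head up to 54 mm)
- lever (a joint): Angle (rad) of the loaded fixture's cam lever above level, about its pin. 0 = down flat, pointing to the fixture's -x, against its stop. Starts raised 0.8 to 1.1 (range 0 to 1.25), leaning to -x; it turns in the fixture's upright plane y = -82 mm. Stays where it is left; about 2.5 N at the handle moves it
- loaded_lever_hinge (a point): centre of the loaded fixture's lever pin, 60 mm above the table
- lever_pad (a point): middle of the upper face of the black handle of the loaded fixture's lever, 71 mm out from the pin. The handle is the outer 48 mm of the lever (which reaches 95 mm from the pin), 22 mm wide, 10 mm thick, upper face 5 mm off the lever's centre line through the pin
- chamber_center (a point): centre of the loose white sample chamber, 60 x 75 x 14 mm with a round window, lying in the nest of the loaded fixture; its top is 26 mm above the table, 6 mm below the strap
- empty_fixture: identical clamp fixture with an empty nest, to be left alone: plate 130 (x) x 220 (y) x 12 mm, z up. From the origin (underside, on the table), mm: strap pivot at (0, 70); lever pin at (0, -82), 60 high, parallel to y; strap stop pin at (-17, -81), 10 thick, 42 high; lever bracket at y = -104, 12 thick, 72 high; nest centre (0, -5.5), rails 19 high
- spare_strap_tip (a point): free end of the empty fixture's strap, 156 mm from its pivot, 39 mm above the table
- spare_lever_pad (a point): middle of the upper face of the empty fixture's lever handle
- bottle_center (a point): centre of a loose amber bottle, 28 mm thick, 62 mm tall, standing
- objective_center (a point): centre of a loose metal microscope objective (stepped cylinder), 32 mm thick, 48 mm tall, standing
- slidebox_center (a point): centre of a loose grey slide box, 85 x 32 x 30 mm

How it is judged:
By the outcome, as a careful person would: the job done as asked, in the order asked, and still so for the second after the job is handed in, with the robot touching nothing.
It also fails if it takes over 51 s, if anything falls off the work surface, if the arm or the gripper's body presses on something with over 40 N, if the wrist force passes 120 N, or if a joint passes its speed limit or range.

ROBOT

A 7-joint arm with a two-finger parallel gripper is mounted at the origin on the work surface. World frame = base frame: x ahead of the robot, y to its left, z up, the work surface at z = 0. Lengths are in mm, angles in rad, forces in N, time in s.
With the tool pointing down it reaches from about 425 to 875 mm from the base axis. Payload 8.4 kg.
Tool frame: the origin (TCP) lies midway between the tips of the shut fingers; the grasp point (between the pads) lies 19 mm behind it (tcp_to_grasp is the distance from the TCP to the grasp point, in mm); z points along the fingers, y is the line along which they close (so a half turn about z gives the same grasp; the last joint's range is limited). The gripper opens to 87 mm and grips with 3 to 60 N. Pads are 19 mm wide; open, the fingers measure 117 mm over their backs; the gripper's body (75 mm by 190 mm) begins 51 mm behind the grasp point.
Start: joints at [-1.335, 0.333, 0.04, 1.465, -0.013, 1.343, -0.059], TCP at [213.577, 613.88, 222.546] pointing down, gripper open.
Joint ranges: [-2.58, 2.58], [-0.38, 2.09], [-1.3, 1.39], [0.25, 2.4], [-1.5, 4.64], [0.08, 2.09], [-2.65, 2.65]. Speed limits (rad/s): [2.22, 2.22, 2.79, 2.79, 3.14, 3.14, 3.14].

INTERFACE

Orientations are given as a rotation vector (axis times angle).
In Python, from cell import state, grab_frame, finish_job, tcp_to_grasp gives the robot as it stands.
- The arm moves only by the tool jog_arm, never from a script. Its arguments are lists of equal length, an entry for each row: "angular": the turn, a rotation vector about the world's x, y, z in degrees, a list of three; "slide": the shift along the world's x, y, z in cm, a list of three; "fingers": the finger opening in cm, from 0 to 8.7. In form: {"angular": [[rx, ry, rz], ...], "slide": [[tx, ty, tz], ...], "fingers": [fingers, ...]}. A call has 1 to 12 rows; each row shifts and turns the commanded pose from where the row before left it; what a row does not reach is not made up. A row lasts 1/8 s, in which the tool goes at most 62.5 mm and 10.7 degrees, less where a joint would pass 70% of its speed; a pose out of reach is approached as far as the arm can. A call with a gripper value outside its range is refused whole. The fingers move at their own pace and stop on an object; "squeeze" is the grip in N (left out, the last holds). Time passes only in rows, so rows that do not move let the fingers close. It gives the time, the measured TCP pose, the force, the opening and the grip force at its end, in the units of the state.
- state(): the state, without advancing time (a new reading comes with each control period).
- grab_frame(name): name is "scene" or "top" or "wrist"; returns a dict with "color" (384x512x3 uint8, blue, green, red), "K" (3x3 intrinsics, pixels), "rvec" (rotation vector, rad) and "tvec" (3), from world to camera coordinates, as OpenCV has them; the wrist camera has in their place "hand_eye" (4x4, takes a point from camera to tool coordinates, whose origin is the TCP and whose axes are the flange's). Camera axes: x right, y down, z forward; pixel columns grow to the right and rows downward; lengths in mm; the calibration is good to about 2 mm. A picture is of the moment at which its call begins: read the wrist's pose just before it. There is no depth.
- finish_job(): hands the job in; it is judged then, once.
The state is a dict: "time": time; "qpos": joint angles; "joint_velocities": joint speeds; "joint_efforts": joint torques, N m; "tool_pos": TCP position; "ee_rot": TCP orientation; "force": force on the tool from outside, world axes, zero at the start; "wrist_torque": the same for the moment, N m; "width": finger opening in mm; "gripper_force": force on a finger pad.
Only numpy, scipy, OpenCV 4.12 (cv2) and the standard library are available. Lean on these libraries where they do the work, as an engineer would, in place of code of your own. Each camera call takes 0.05 s, during which the arm holds its last target. There are 200 camera calls.

## Working session

There is one attempt and no reset: what is moved stays moved. The work goes in short steps, Python scripts to look and compute and a tool call to move; the robot and the scene stay as the last step left them, time stands still between calls to the robot, and variables do not carry over. Pictures are saved under pics/ and viewed, at most 10 in all, crops included, and the job is handed in when it is done.

Besides the shell and the picture viewer there is one more tool, called after "Call:" as name(argument=value, ...) on one line, values as JSON. jog_arm: Moves the arm, as the interface text tells. Its arguments: {"type":"object","properties":{"angular":{"type":"array","items":{"type":"array","items":{"type":"number"}}},"slide":{"type":"array","items":{"type":"array","items":{"type":"number"}}},"fingers":{"type":"array","items":{"type":"number"}},"squeeze":{"type":"number"}},"required":["angular","slide","fingers"]}

```bash
mkdir -p pics; cat > h.py <<'E'
import numpy as np, cv2
from cell import state, grab_frame, finish_job, tcp_to_grasp
def ray(f,u,v,z):
    R,_=cv2.Rodrigues(np.array(f["rvec"],float));t=np.array(f["tvec"],float).reshape(3)
    c=-R.T@t; d=R.T@np.linalg.inv(np.array(f["K"]))@np.array([u,v,1.])
    return c+d*(z-c[2])/d[2]
def proj(f,P):
    return cv2.projectPoints(np.array(P,float).reshape(-1,1,3),np.array(f["rvec"],float),np.array(f["tvec"],float),np.array(f["K"],float),None)[0].reshape(-1,2)
E
python3 - <<'E'
from h import *
s=state();print(s)
for n in ("top","scene"):
    f=grab_frame(n);cv2.imwrite(f"pics/{n}0.png",f["color"]);np.save(f"{n}0.npy",f,allow_pickle=True)
    R,_=cv2.Rodrigues(np.array(f["rvec"],float));print(n,-R.T@np.array(f["tvec"]).reshape(3))
E
```

```text
{'time': 0.0, 'qpos': array([-1.33521256,  0.33388972,  0.03985302,  1.4663149 , -0.01341702,
        1.34332138, -0.05850228]), 'joint_velocities': array([-0.00045935,  0.00154082,  0.00030062,  0.00039383, -0.00102076,
       -0.00174595, -0.00087107]), 'joint_efforts': array([-4.92266663e-04, -6.56338334e+01,  1.33467000e+00, -4.03821373e+01,
       -5.99162187e-02,  4.47126268e-02,  1.33402095e-04]), 'tool_pos': array([213.41491083, 613.43658158, 221.65133854]), 'ee_rot': array([-5.23399524e-01, -3.09749210e+00,  2.60229776e-03]), 'force': array([-0.46987652,  0.31724486, -0.03826468]), 'wrist_torque': array([ 0.00563543, -0.01660461,  0.0310268 ]), 'gripper_force': 0.0, 'width': 87.17559177099263}
top [ 335.0783661    74.27991937 1212.9555971 ]
scene [1393.83924498 -360.59227392  678.20273038]
```

View pics/top0.png

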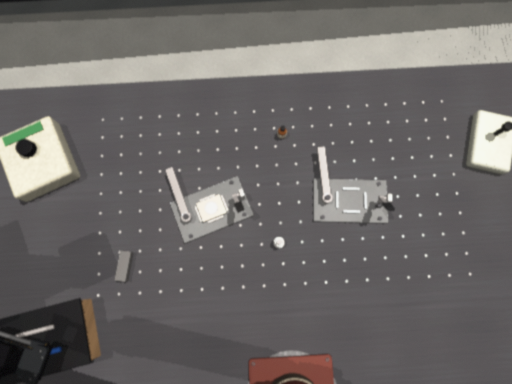

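View pics/scene0.png

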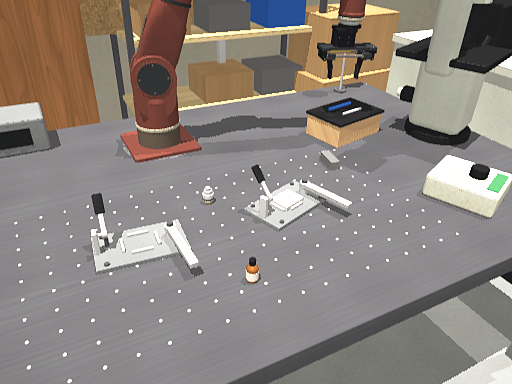

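The loaded fixture is at about (211,209) in the top view, with its pivot near (186,217), strap tip near (170,169) and lever near (239,203). The empty fixture is at (350,201), the objective at (279,243), the bottle at (282,132) and the slide box at (123,266).

```bash
python3 - <<'E'
from h import *
f=np.load("top0.npy",allow_pickle=True).item()
c=f["color"][150:260,140:270];cv2.imwrite("pics/c1.png",cv2.resize(c,None,fx=6,fy=5.4,interpolation=cv2.INTER_CUBIC)[:594])
for n,u,v,z in [("piv",186,217,54),("tip",170,169,46),("levend",239,207,110),("chamber",211,208,26),("obj",279,243,40),("bottle",282,132,40),("eorig",351,201,12),("box",123,266,30)]: print(n,ray(f,u,v,z).round())
for q in [(169,206),(237,178),(254,214),(186,241)]: print(ray(f,*q,12).round())
E
```

```text
piv [513. 274.  54.]
tip [661. 321.  46.]
levend [524. 119. 110.]
chamber [540. 205.  26.]
obj [425.  12.  40.]
bottle [760. -20.  40.]
eorig [ 540. -213.   12.]
box [386. 461.  30.]
[556. 332.  12.]
[630. 125.  12.]
[517.  79.  12.]
[448. 283.  12.]
```

View pics/c1.png

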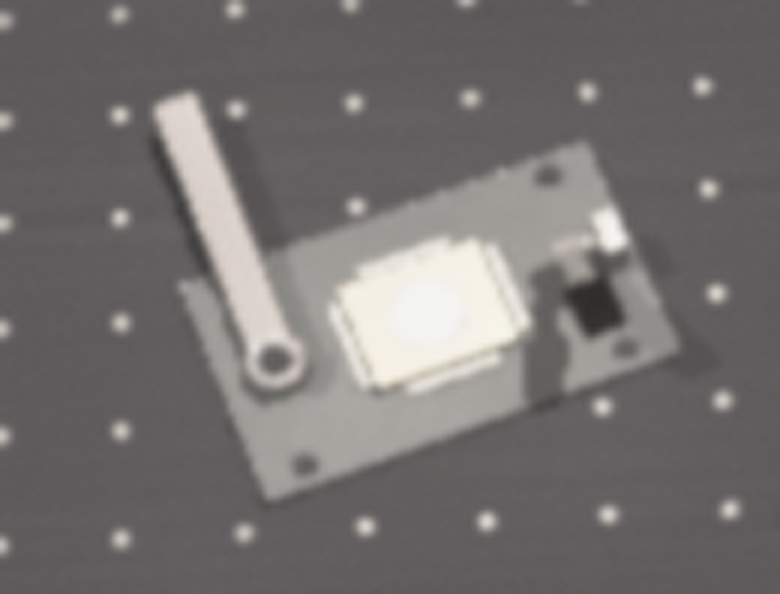

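The crop shows the pivot at (274,360), strap tip at (178,102), plate corners at (182,283), (585,142), (680,348) and (268,500), and the handle top at (594,305). Next I'll work out the fixture frame and the strap and lever angles.

```bash
cat >> h.py <<'E'
from scipy.spatial.transform import Rotation as Ro
def fixp(o,yaw,x,y,z=0):
    c,s=np.cos(yaw),np.sin(yaw);return np.array([o[0]+c*x-s*y,o[1]+s*x+c*y,z])
E
python3 - <<'E'
from h import *
f=np.load("top0.npy",allow_pickle=True).item()
C=lambda x,y:(140+(x+.5)/6-.5,150+(y+.5)/5.4-.5)
P=[ray(f,*C(*q),12) for q in [(182,283),(585,142),(680,348),(268,500)]]
P=np.array(P);o=P.mean(0)
print("sides",[np.linalg.norm(P[i]-P[i-1]).round(1) for i in range(4)])
yd=(P[0]-P[1]+P[3]-P[2]);yaw=np.arctan2(-yd[0],yd[1])
print("orig",o,"yaw",np.degrees(yaw))
piv=ray(f,*C(274,360),54);tip=ray(f,*C(178,102),46);print("piv",piv,"expected",fixp(o,yaw,0,70))
d=tip-piv;print("tip",tip,np.hypot(*d[:2]));a=np.arctan2(d[1],d[0])-(yaw-np.pi/2);print("strap",a)
print("chamber",ray(f,*C(430,313),26),fixp(o,yaw,0,-5.5))
# lever end: intersect ray with plane y'=-82 in the fixture
for q in [(594,305),(600,333),(590,283)]:
    A=ray(f,*C(*q),60);B=ray(f,*C(*q),160);n=fixp((0,0),yaw,0,1)
    l=-82+o@n-o[2]*0
    t=(-82+o[:2]@n[:2]-A[:2]@n[:2])/((B-A)[:2]@n[:2]);X=A+t*(B-A)
    xx=(X-fixp(o,yaw,0,0))[:2]@[np.cos(yaw),np.sin(yaw)];print("lever pt x',z",xx,X[2],"ang",np.arctan2(X[2]-60,-xx))
# scene: predicted pad at several lever angles
g=np.load("scene0.npy",allow_pickle=True).item()
for a in (.8,.9,1.,1.1): print(a,proj(g,fixp(o,yaw,-95*np.cos(a),-82,60+95*np.sin(a))).round(), proj(g,fixp(o,yaw,-47*np.cos(a),-82,60+47*np.sin(a))).round())
R=Ro.from_rotvec(state()["ee_rot"]).as_matrix();print("tool y",R[:,1],"deg",np.degrees(np.arctan2(R[1,1],R[0,1])))
c=g["color"][155:230,235:360];cv2.imwrite("pics/c2.png",cv2.resize(c,None,fx=6,fy=6,interpolation=cv2.INTER_CUBIC))
E
```

```text
sides [np.float64(129.1), np.float64(216.4), np.float64(126.8), np.float64(218.2)]
orig [541.87412675 205.7896011   12.        ] yaw 18.97866788689519
piv [515.46786146 276.43230907  54.        ] expected [519.10899971 271.98438179   0.        ]
tip [662.51960113 322.76768311  46.        ] 154.17905508257184
strap 1.544803987807073
chamber [541.47814587 204.01543576  26.        ] [543.6628153  200.58858262   0.        ]
lever pt x',z 12.593627683891588 -198.8122200484408 ang -1.6194173012686452
lever pt x',z 32.64239960807155 -432.76412018362095 ang -1.6369431433223296
lever pt x',z -3.061846965589199 -38.76221496030918 ang -1.5398040431506888
0.8 [[251. 167.]] [[260. 183.]]
0.9 [[253. 166.]] [[261. 182.]]
1.0 [[255. 165.]] [[262. 182.]]
1.1 [[258. 164.]] [[263. 182.]]
tool y [ 0.32858507  0.94447335 -0.00139587] deg 70.81706324054157
```

View pics/c2.png

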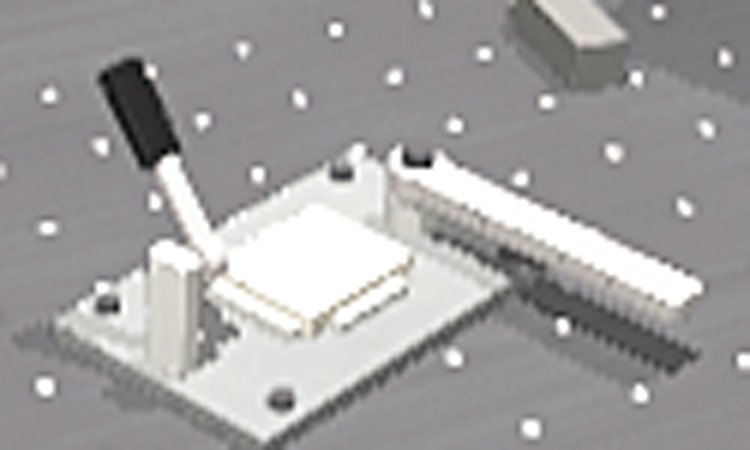

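The plate sides come to 129/217 mm (130/220 expected) and the strap to 154 mm (156 expected). Strap angle is about 1.54. The handle end at scene (256,165) matches a lever angle of about 1.0. I'll move above the left side of the strap with the fingers shut.

Call:
jog_arm(angular=[[0,0,3.06],[0,0,3.06],[0,0,3.06],[0,0,3.06],[0,0,3.06],[0,0,3.06],[0,0,3.06],[0,0,3.06],[0,0,3.06],[0,0,3.06],[0,0,3.06],[0,0,3.06]], slide=[[3.0,-2.2,0],[3.0,-2.2,0],[3.0,-2.2,0],[3.0,-2.2,0],[3.0,-2.2,0],[3.0,-2.2,-0.5],[3.0,-2.2,-0.5],[3.0,-2.2,-0.5],[3.0,-2.2,-0.5],[3.0,-2.2,-0.5],[3.0,-2.2,-0.5],[3.0,-2.2,-0.5]], fingers=[0,0,0,0,0,0,0,0,0,0,0,0])

```text
time: 1.6
tool_pos: [574.2, 349.0, 186.9]
ee_rot: [0.482, -3.104, 0.001]
force: [0.2, 1.4, -0.7]
width: 0.4
gripper_force: 0.0
```

Call:
jog_arm(angular=[[0,0,0],[0,0,0]], slide=[[0,0,0],[0,0,0]], fingers=[0,0])

```text
time: 1.85
tool_pos: [573.0, 350.2, 187.1]
ee_rot: [0.478, -3.104, -0.0]
force: [-0.3, 0.6, -0.5]
width: 0.4
gripper_force: 0.0
```

```bash
cat >> h.py <<'E'
def wrist(name):
    s=state();f=grab_frame("wrist")
    T=np.eye(4);T[:3,:3]=Ro.from_rotvec(s["ee_rot"]).as_matrix();T[:3,3]=s["tool_pos"]
    W=np.linalg.inv(T@np.array(f["hand_eye"]))
    f["rvec"]=Ro.from_matrix(W[:3,:3]).as_rotvec();f["tvec"]=W[:3,3]
    cv2.imwrite(f"pics/{name}.png",f["color"]);np.save(f"{name}.npy",f,allow_pickle=True);return f
E
python3 - <<'E'
from h import *
s=state();print(s["time"],s["tool_pos"],s["width"],s["force"]);R=Ro.from_rotvec(s["ee_rot"]).as_matrix();print(np.degrees(np.arctan2(R[1,1],R[0,1])),R[:,2])
f=wrist("w1")
o=(540,208);y=np.radians(19)
print(proj(f,[fixp(o,y,0,70,54),fixp(o,y,156,74,46),fixp(o,y,0,-5.5,26)]).round())
E
```

```text
1.85 [573.01209521 350.23779419 187.08857679] 0.4495113607639387 [-0.32372403  0.60481045 -0.48722364]
107.51972724484928 [-1.02527599e-03 -7.42004643e-05 -9.99999472e-01]
[[203. 115.]
 [218. 249.]
 [141. 117.]]
```

View pics/w1.png

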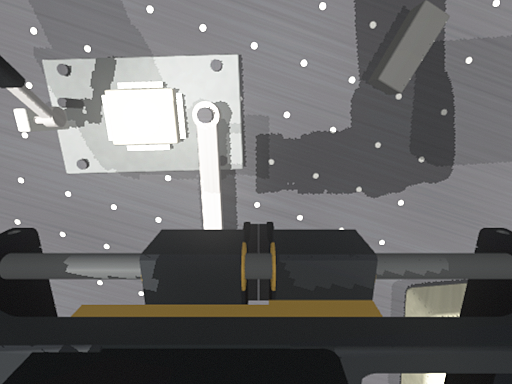

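The wrist view shows the pivot at (205,115), predicted (203,115), and the chamber at (141,117), predicted (141,117). The frame is good: origin (540,208), yaw 19°. Next I go down beside the strap, while a script works out the arc.

Call:
jog_arm(angular=[[0,0,0],[0,0,0],[0,0,0],[0,0,0],[0,0,0],[0,0,0],[0,0,0]], slide=[[0,0,-3],[0,0,-3],[0,0,-3],[0,0,-3],[0,0,-2],[0,0,-1.2],[0,0,0]], fingers=[0,0,0,0,0,0,0])

```text
time: 2.78
tool_pos: [573.2, 350.1, 35.2]
ee_rot: [0.479, -3.104, 0.0]
force: [-0.0, 0.1, 0.8]
width: 0.5
gripper_force: 0.0
```

```bash
python3 - <<'E'
from h import *
s=state();print(s["tool_pos"],s["force"])
piv=np.array([517.2,274.2]);p=s["tool_pos"][:2]
def pt(th,r,d): 
    t=np.radians(th);return piv+r*np.array([np.cos(t),np.sin(t)])+d*np.array([-np.sin(t),np.cos(t)])
ths=[17.5]*3+list(np.linspace(17.5,-71,25)[1:])
ds=[46,37,29]+[28]*20+[27,26,25,23]
for th,d in zip(ths,ds):
    q=pt(th,78,d);print(round(th,1),((q-p)/10).round(2));p=q
E
```

```text
[573.20244505 350.05816339  35.19894633] [-0.02552855  0.05839911  0.84294202]
17.5 [ 0.46 -0.85]
17.5 [ 0.27 -0.86]
17.5 [ 0.24 -0.76]
13.8 [ 0.34 -0.53]
10.1 [ 0.28 -0.45]
6.4 [ 0.25 -0.47]
2.8 [ 0.22 -0.49]
-0.9 [ 0.19 -0.5 ]
-4.6 [ 0.16 -0.51]
-8.3 [ 0.12 -0.52]
-12.0 [ 0.09 -0.53]
-15.7 [ 0.05 -0.53]
-19.4 [ 0.02 -0.53]
-23.1 [-0.01 -0.53]
-26.8 [-0.05 -0.53]
-30.4 [-0.08 -0.53]
-34.1 [-0.12 -0.52]
-37.8 [-0.15 -0.51]
-41.5 [-0.18 -0.5 ]
-45.2 [-0.21 -0.49]
-48.9 [-0.24 -0.47]
-52.6 [-0.27 -0.46]
-56.2 [-0.3  -0.44]
-59.9 [-0.42 -0.47]
-63.6 [-0.45 -0.43]
-67.3 [-0.48 -0.4 ]
-71.0 [-0.6  -0.39]
```

Call:
jog_arm(angular=[[0,0,0],[0,0,0],[0,0,0],[0,0,-3.7],[0,0,-3.7],[0,0,-3.7],[0,0,-3.7],[0,0,-3.7],[0,0,-3.7],[0,0,-3.7],[0,0,-3.7],[0,0,-3.7]], slide=[[0.46,-0.85,0],[0.27,-0.86,0],[0.24,-0.76,0],[0.34,-0.53,0],[0.28,-0.45,0],[0.25,-0.47,0],[0.22,-0.49,0],[0.19,-0.5,0],[0.16,-0.51,0],[0.12,-0.52,0],[0.09,-0.53,0],[0.05,-0.53,0]], fingers=[0,0,0,0,0,0,0,0,0,0,0,0])

```text
time: 4.28
tool_pos: [600.3, 279.9, 35.9]
ee_rot: [-0.434, -3.111, -0.001]
force: [-0.5, 2.1, 0.0]
width: 0.5
gripper_force: 0.7
```

Call:
jog_arm(angular=[[0,0,-3.7],[0,0,-3.7],[0,0,-3.7],[0,0,-3.7],[0,0,-3.7],[0,0,-3.7],[0,0,-3.7],[0,0,-3.7],[0,0,-3.7],[0,0,-3.7]], slide=[[0.02,-0.53,0],[-0.01,-0.53,0],[-0.05,-0.53,0],[-0.08,-0.53,0],[-0.12,-0.52,0],[-0.15,-0.51,0],[-0.18,-0.5,0],[-0.21,-0.49,0],[-0.24,-0.47,0],[-0.27,-0.46,0]], fingers=[0,0,0,0,0,0,0,0,0,0])

```text
time: 5.52
tool_pos: [587.5, 229.3, 36.0]
ee_rot: [-1.399, -2.813, -0.002]
force: [1.2, 1.8, 0.0]
width: 0.1
gripper_force: 0.7
```

Contact at about 2 N, and the strap is moving. I'll carry on to the stop.

Call:
jog_arm(angular=[[0,0,-3.7],[0,0,-3.7],[0,0,-3.7],[0,0,-3.7],[0,0,-3.7],[0,0,0]], slide=[[-0.3,-0.44,0],[-0.42,-0.47,0],[-0.45,-0.43,0],[-0.48,-0.4,0],[-0.6,-0.39,0],[0,0,0]], fingers=[0,0,0,0,0,0])

```text
time: 6.28
tool_pos: [564.9, 207.4, 35.9]
ee_rot: [1.831, 2.553, 0.001]
force: [0.5, -0.6, -0.1]
width: 0.4
gripper_force: 0.0
```

```bash
python3 - <<'E'
from h import *
s=state();o=np.array([540,208]);y=np.radians(19);d=s["tool_pos"][:2]-o
c,q=np.cos(y),np.sin(y);print(s["tool_pos"],"fix",c*d[0]+q*d[1],-q*d[0]+c*d[1],s["force"])
R=Ro.from_rotvec(s["ee_rot"]).as_matrix();print(np.degrees(np.arctan2(R[1,1],R[0,1])))
E
```

```text
[564.91495503 207.36396673  35.89953694] fix 23.350480611790726 -8.712897197049267 [ 0.46356602 -0.63399353 -0.067694  ]
18.723243118910016
```

Call:
jog_arm(angular=[[0,0,0],[0,0,0],[0,0,0]], slide=[[-0.19,-0.07,0],[-0.19,-0.07,0],[0,0,0]], fingers=[0,0,0])

```text
time: 6.65
tool_pos: [562.6, 206.7, 36.0]
ee_rot: [1.828, 2.552, 0.004]
force: [5.6, 0.9, -3.2]
width: 0.4
gripper_force: 3.0
```

Call:
jog_arm(angular=[[0,0,0],[0,0,0],[0,0,0]], slide=[[-0.19,-0.07,0],[-0.19,-0.07,0],[0,0,0]], fingers=[0,0,0])

```text
time: 7.02
tool_pos: [562.4, 206.6, 36.4]
ee_rot: [1.825, 2.548, 0.013]
force: [22.2, 5.3, -18.1]
width: 0.2
gripper_force: 11.3
```

The finger stopped dead with 22 N, so the strap is on its stop. I back off, rise and check.

Call:
jog_arm(angular=[[0,0,0],[0,0,0],[0,0,0],[0,0,0],[0,0,0],[0,0,0],[0,0,0],[0,0,0],[0,0,0],[0,0,0]], slide=[[0.38,0.14,0],[0.57,0.2,0],[0.76,0.26,0],[0.76,0.26,0],[0,0,3],[0,0,3],[0,0,3],[0,0,3],[0,0,3],[0,0,0]], fingers=[0,0,0,0,0,0,0,0,0,0])

```text
time: 8.28
tool_pos: [583.5, 214.1, 188.1]
ee_rot: [1.829, 2.552, 0.006]
force: [-0.2, -0.6, -0.9]
width: 0.2
gripper_force: 0.0
```

```bash
python3 - <<'E'
from h import *
s=state();print(s["tool_pos"],s["force"])
f=wrist("w2");g=grab_frame("scene")
o=(540,208);y=np.radians(19)
P=[fixp(o,y,0,70,54),fixp(o,y,0,-86,46),fixp(o,y,0,-5.5,26)]
print(proj(f,P).round(),proj(g,P).round())
a=g["color"][150:235,225:353];cv2.imwrite("pics/m.png",np.hstack([cv2.resize(f["color"],(400,300)),cv2.resize(a,(400,300),interpolation=cv2.INTER_CUBIC)]))
for A in (.8,.9,1.,1.1):print(A,proj(g,fixp(o,y,-95*np.cos(A),-82,60+95*np.sin(A))).round(1))
E
```

```text
[583.54183757 214.10396832 188.12610791] [-0.24922526 -0.64292111 -0.86174235]
[[216. 113.]
 [223. 247.]
 [222. 179.]] [[304. 179.]
 [268. 203.]
 [287. 197.]]
0.8 [[251.7 166.4]]
0.9 [[253.7 165.3]]
1.0 [[255.8 164.4]]
1.1 [[258.2 163.9]]
```

View pics/m.png

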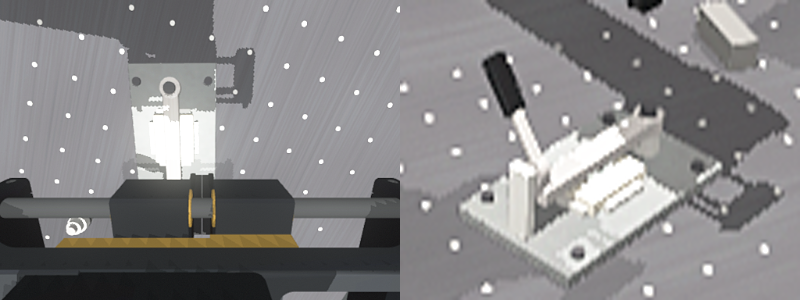

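Strap lies across the chamber; pivot at wrist px (216,112) as predicted (216,113), and the chamber is still seated. In the right panel the lever is still raised at about 1.0. Next is the lever arc.

```bash
python3 - <<'E'
from h import *
o=(540,208);y=np.radians(19);p=state()["tool_pos"]
def T(a,rho=80): return fixp(o,y,-rho*np.cos(a)+5*np.sin(a)+15,-82,60+rho*np.sin(a)+5*np.cos(a))
q=T(1.25);print("to start",(q-p)/10);p=q
for a in np.linspace(1.25,-.05,27)[1:]:
    q=T(a);print(round(a,2),((q-p)/10).round(2).tolist());p=q
E
```

```text
to start [-2.04919508 -8.50814267 -4.77891296]
1.2 [-0.36, -0.13, -0.11]
1.15 [-0.36, -0.12, -0.13]
1.1 [-0.35, -0.12, -0.15]
1.05 [-0.34, -0.12, -0.17]
1.0 [-0.34, -0.12, -0.19]
0.95 [-0.33, -0.11, -0.2]
0.9 [-0.32, -0.11, -0.22]
0.85 [-0.31, -0.11, -0.24]
0.8 [-0.29, -0.1, -0.25]
0.75 [-0.28, -0.1, -0.27]
0.7 [-0.27, -0.09, -0.28]
0.65 [-0.25, -0.09, -0.3]
0.6 [-0.24, -0.08, -0.31]
0.55 [-0.23, -0.08, -0.32]
0.5 [-0.21, -0.07, -0.33]
0.45 [-0.19, -0.07, -0.34]
0.4 [-0.18, -0.06, -0.35]
0.35 [-0.16, -0.06, -0.36]
0.3 [-0.14, -0.05, -0.37]
0.25 [-0.13, -0.04, -0.38]
0.2 [-0.11, -0.04, -0.38]
0.15 [-0.09, -0.03, -0.39]
0.1 [-0.07, -0.02, -0.39]
0.05 [-0.05, -0.02, -0.4]
0.0 [-0.03, -0.01, -0.4]
-0.05 [-0.01, -0.0, -0.4]
```

Call:
jog_arm(angular=[[0,0,0],[0,0,0],[0,0,0],[0,0,0],[0,0,0],[0,0,0]], slide=[[-0.68,-2.84,0],[-0.68,-2.84,0],[-0.69,-2.83,0],[0,0,-2.4],[0,0,-2.38],[0,0,0]], fingers=[0,0,0,0,0,0])

```text
time: 9.12
tool_pos: [560.1, 127.2, 136.3]
ee_rot: [-1.83, -2.551, 0.004]
force: [0.6, -0.5, 0.5]
width: 0.4
gripper_force: 0.0
```

Call:
jog_arm(angular=[[0,0,0],[0,0,0],[0,0,0],[0,0,0],[0,0,0],[0,0,0],[0,0,0],[0,0,0],[0,0,0],[0,0,0]], slide=[[-0.36,-0.13,-0.11],[-0.36,-0.12,-0.13],[-0.35,-0.12,-0.15],[-0.34,-0.12,-0.17],[-0.34,-0.12,-0.19],[-0.33,-0.11,-0.2],[-0.32,-0.11,-0.22],[-0.31,-0.11,-0.24],[-0.29,-0.1,-0.25],[-0.28,-0.1,-0.27]], fingers=[0,0,0,0,0,0,0,0,0,0])

```text
time: 10.38
tool_pos: [528.8, 117.2, 118.6]
ee_rot: [1.83, 2.553, 0.001]
force: [-0.3, 0.8, 2.9]
width: 0.1
gripper_force: 1.1
```

In contact, 2.9 N upward. Continuing down.

Call:
jog_arm(angular=[[0,0,0],[0,0,0],[0,0,0],[0,0,0],[0,0,0],[0,0,0],[0,0,0],[0,0,0],[0,0,0],[0,0,0]], slide=[[-0.27,-0.09,-0.28],[-0.25,-0.09,-0.3],[-0.24,-0.08,-0.31],[-0.23,-0.08,-0.32],[-0.21,-0.07,-0.33],[-0.19,-0.07,-0.34],[-0.18,-0.06,-0.35],[-0.16,-0.06,-0.36],[-0.14,-0.05,-0.37],[-0.13,-0.04,-0.38]], fingers=[0,0,0,0,0,0,0,0,0,0])

```text
time: 11.62
tool_pos: [508.5, 110.2, 84.7]
ee_rot: [-1.83, -2.553, 0.0]
force: [-1.0, -0.9, 2.5]
width: 0.5
gripper_force: 1.1
```

Call:
jog_arm(angular=[[0,0,0],[0,0,0],[0,0,0],[0,0,0],[0,0,0]], slide=[[-0.11,-0.04,-0.38],[-0.09,-0.03,-0.39],[-0.07,-0.02,-0.39],[-0.05,-0.02,-0.4],[0,0,0]], fingers=[0,0,0,0,0])

```text
time: 12.25
tool_pos: [505.4, 109.2, 69.1]
ee_rot: [1.83, 2.553, -0.0]
force: [-0.0, 0.1, 0.1]
width: 0.5
gripper_force: 0.0
```

Call:
jog_arm(angular=[[0,0,0],[0,0,0],[0,0,0]], slide=[[0,0,-0.3],[0,0,-0.2],[0,0,0]], fingers=[0,0,0])

```text
time: 12.62
tool_pos: [505.6, 109.2, 65.3]
ee_rot: [-1.83, -2.553, -0.001]
force: [-6.1, -0.8, 14.6]
width: 0.5
gripper_force: 6.6
```

Call:
jog_arm(angular=[[0,0,0],[0,0,0],[0,0,0]], slide=[[0,0,-0.2],[0,0,-0.1],[0,0,0]], fingers=[0,0,0])

```text
time: 13.0
tool_pos: [505.7, 109.2, 64.5]
ee_rot: [-1.83, -2.551, -0.002]
force: [-19.4, -5.2, 46.2]
width: 0.5
gripper_force: 23.0
```

The tip stopped at z of about 65, which is the flat handle's height, with a firm reaction. I retract and check.

Call:
jog_arm(angular=[[0,0,0],[0,0,0],[0,0,0],[0,0,0],[0,0,0],[0,0,0],[0,0,0],[0,0,0],[0,0,0]], slide=[[0,0,0.5],[0,0,1],[0,0,3],[0,0,3],[0,0,3],[-2,3,3],[-3,4,2],[-3,4,0],[0,0,0]], fingers=[0,0,0,0,0,0,0,0,0])

```text
time: 14.12
tool_pos: [423.3, 222.5, 216.8]
ee_rot: [-1.822, -2.559, -0.001]
force: [0.2, -0.3, 0.2]
width: 0.5
gripper_force: 0.0
```

```bash
python3 - <<'E'
from h import *
s=state();print(s["time"],s["tool_pos"],s["force"])
f=grab_frame("top");g=grab_frame("scene")
o=(540,208);y=np.radians(19)
P=[fixp(o,y,0,70,54),fixp(o,y,0,-86,46),fixp(o,y,0,-5.5,26),fixp(o,y,-95,-82,60),fixp(o,y,-47,-82,60)]
print(((proj(f,P)-[140,150])*3.07).round().tolist(),((proj(g,P)-[225,150])*[3.125,3.53]).round().tolist())
a=g["color"][150:235,225:353];b=f["color"][150:260,140:270]
cv2.imwrite("pics/m2.png",np.hstack([cv2.resize(b,(400,338),interpolation=cv2.INTER_CUBIC)[:300],cv2.resize(a,(400,300),interpolation=cv2.INTER_CUBIC)]))
E
```

```text
14.125 [423.32227635 222.54149201 216.76399259] [ 0.22916374 -0.34020386  0.16469185]
[[141.0, 201.0], [297.0, 141.0], [220.0, 176.0], [329.0, 233.0], [310.0, 186.0]] [[247.0, 104.0], [134.0, 186.0], [193.0, 168.0], [58.0, 121.0], [98.0, 144.0]]
```

View pics/m2.png

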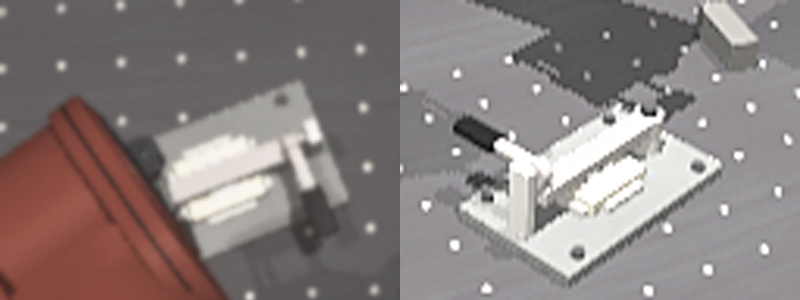

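The handle tip at (58,121) in the scene panel matches the prediction for a flat lever. The strap lies across the chamber with its tip where home should be, and the robot is clear.

```bash
python3 -c "
from cell import finish_job;print(finish_job())"
```

```text
the job is handed in; nothing more can be done
None
```

The chamber is clamped: I pushed the strap home against its stop, then the lever down flat, and handed the job in at about 14 s with the robot clear; no verdict was returned.

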